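Set the bedside disc player going

ROBOT

A 6-joint arm with a two-finger parallel gripper is mounted at the origin on the work surface. World frame = base frame: x ahead of the robot, y to its left, z up, the work surface at z = 0. Lengths are in m, angles in rad, forces in N, time in s.
With the tool pointing down it reaches from about 0.425 to 0.95 m from the base axis. Payload 14.7 kg.
Tool frame: the origin (TCP) lies midway between the tips of the shut fingers; the grasp point (between the pads) lies 19 mm behind it; x points along the fingers, y is the direction in which the jaws open and shut, and the axes are right-handed (so a half turn about x gives the same grasp; the last joint's range is limited). The gripper opens to 85 mm and grips with 20 to 120 N. Pads are 22 mm wide; open, the fingers measure 114 mm over their backs; the gripper's body (76 mm by 85 mm) begins 54 mm behind the grasp point. The pads swing forward as they close: fully open they stand 13 mm farther back than shut.
Start: joints at [1.278, 0.48, 1.596, -0, 1.065, -0.047], TCP at [0.158, 0.63, 0.207] pointing down, gripper open.
Joint ranges: [-2.75, 2.75], [-0.82, 2.05], [0.23, 2.67], [-1.56, 4.7], [0.09, 2.69], [-2.92, 2.92]. Speed limits (rad/s): [1.89, 1.89, 2.39, 3.01, 3.01, 3.01].

INTERFACE

Orientations are given as a unit quaternion [w, x, y, z].
In Python, from cell import get_obs, camera, hand_in, find_in gives the robot as it stands. The module is installed in compiled form; this text tells all that it offers.
- The arm moves only by the tool move_arm, never from a script. Its argument "commands" is a list of rows, each an object of numbers: "wx", "wy", "wz": the turn, a rotation vector about the world's x, y, z in rad; "x", "y", "z": the shift along the world's x, y, z in m; "fingers": the opening, from 0 (shut) to 1 (fully open). In form: [{"wx": .., "wy": .., "wz": .., "x": .., "y": .., "z": .., "fingers": ..}, ...]. A call has 1 to 8 rows; each row is the pose to reach, as a shift and turn from the pose commanded when the call began; what a row does not reach only later rows make up. A row lasts 1/10 s, in which the tool goes at most 50 mm and 8.59 degrees, less where a joint would pass 70% of its speed; a pose out of reach is approached as far as the arm can. A call with a gripper value outside its range is refused whole. The fingers move at their own pace and stop on an object; "newtons" is the grip in N (left out, the last holds). Time passes only in rows, so rows that repeat a pose let the fingers close. It gives the time, the measured TCP pose, the force and the opening at its end, in the units of the state.
- get_obs(): the state, without advancing time (a new reading comes with each control period).
- camera(name): name is "side" or "top"; returns a dict with "img" (420x560x3 uint8, red, green, blue), "depth" (420x560 float32, m along the optical axis (not along the pixel's ray), 0 where there is no reading), "mtx" (3x3 intrinsics, pixels), "k1" (the pictures are not rectified: a ray, as slopes to the right and down, at radius r is drawn at 1 + k1 r^2 times it, then the intrinsics apply), "extrinsics" (4x4, takes a point from camera to world coordinates). Camera axes: x right, y up, looking along -z (the intrinsics and any distortion apply to the point x, -y, -z); pixel columns grow to the right and rows downward; lengths in m; the calibration is good to about 2 mm. A picture is of the moment at which its call begins.
- hand_in(): hands the job in, once; it reports no verdict.
Trained networks look in a picture, given as the dict that the camera call returned (one of the last four; its "shot" number tells which), for a name from the list of things; names that differ only in an ending like _2 or _b are one class to them, and where a whole thing is asked for, a point or a joint stands for the part that bears it (a point fixed in the world has none). Each returns a list of dicts, best first, with "confidence" (0 to 1); they miss things now and then, are a little off and sometimes report something else, mostly with a low value. They report only what shows in the picture. A call takes as long as a camera call.
- find_in(picture, target): "position" ([column, row] in pixels, amid what is visible of it).
The state is a dict: "time_s": time; "qpos": joint angles; "dq": joint speeds; "tau": joint torques, N m; "ee_pos": TCP position; "ee_rot": TCP orientation; "wrist_force": force on the tool from outside, world axes, zero at the start; "torque": the same for the moment, N m; "gripper_width": finger opening in m.
Only numpy, scipy, OpenCV 4.12 (cv2) and the standard library are available. Lean on these libraries where they do the work, as an engineer would, in place of code of your own. Each camera call takes 0.05 s, during which the arm holds its last target. There are 200 camera calls.

TASK

Set the disc player going by pressing with the fingertips, grasping nothing: press the raised front end of the power rocker right down to switch it on, then push the open disc lid fully shut, then press the wide play key right down (it stays down), and last press the round repeat key right down and let it spring back. Do not press the square keys, do not raise the lid any further, and leave the other things standing on and around the player where they are, neither moved nor lifted.

Things in the scene. Friction and masses are not known exactly. Their poses are not given: they have to be found in the camera images.
- player: Disc player, fixed: grey case 260 mm deep (its x), 360 mm wide (y), flat top 90 mm above the table. Origin: centre of its underside; x points from its front (robot side) to its back, z up. On top at the front: a row of four white keys 76 mm apart (one wide, one round, two square, order varies); behind it the lid; beside the lid the rocker on one side, a fixed round dial (20 mm tall) on the other
- power_rocker (a joint): Power rocker, a white paddle 60 mm long (along the player's x) and 30 mm wide on a black plate, pivoting about its middle 18 mm above the case top. 0 rad = off, its end towards the front stands up; 0.36 rad = fully over, front end down, on. Moves with about 1 N at the front end and stays where it is left
- rocker_press_point (a point): Point on the rocker's upper face, on its centre line, 22 mm in front of the pivot: where to press. It moves with the rocker: about 26 mm above the case top when off, about 18 mm when on
- disc_lid (a joint): Disc lid, a white plate 140 mm (player's x) by 150 mm (y), 8 mm thick, hinged along its back edge 112 mm behind the player's middle, 93 mm above the table. 0 rad = shut, lying flat; it starts standing open at about 0.3 to 0.6 rad with the front edge up. Stiff hinge: it stays where it is left and takes about 1.5 to 2.5 N in its front half to push down
- lid_press_point (a point): Point on the lid's upper face, on its centre line, 95 mm from the hinge towards the front; it moves with the lid and is 101 mm above the table when the lid is shut
- play_key (a joint): Play key, the one wide key: 26 mm (player's x) by 46 mm (y). 0 m = up, 0.008 m = fully down. Needs about 3 N and stays down once pressed
- play_key_top (a point): Centre of the wide key's top, 16 mm above the case top when up; its axes are the player's
- repeat_key (a joint): Repeat key, the one round key, 28 mm across. 0 m = up, 0.008 m = fully down, which takes 5 N; it springs back up
- repeat_key_top (a point): Centre of the round key's top, 16 mm above the case top when up
- square_key_a (a joint): A square key, 24 by 24 mm, same height, travel and spring as the round key; not to be pressed
- square_key_b (a joint): The other square key, alike; not to be pressed
- mug: Bystander, loose: white mug with one handle, 80 mm across, 90 mm tall. Origin: centre of its underside
- lotion_bottle: Bystander, loose: closed green bottle, 60 mm across, 160 mm tall. Origin: centre of its underside
- tin: Bystander, loose: steel can, 66 mm across, 100 mm tall. Origin: centre of its underside
- carton: Bystander, loose: small cardboard box 60 x 90 x 40 mm. Origin: centre of its underside
- remote: Bystander, loose: black remote control lying flat, 45 x 150 x 20 mm. Origin: centre of its underside
- torch: Bystander, loose: dark hand torch lying on its side, 130 mm long, 42 mm thick at its head. Origin: centre of its underside
- balm_jar: Bystander, loose: small green glass jar, 34 mm across, 40 mm tall, standing on the player's top at a back corner. Origin: centre of its underside

How it is judged:
By the outcome, as a careful person would: the job done as asked, in the order asked, and still so for the second after the job is handed in, with the robot touching nothing.
It also fails if it takes over 40 s, if anything falls off the work surface, if the arm or the gripper's body presses on something with over 40 N, if the wrist force passes 120 N, or if a joint passes its speed limit or range.

## Working session

There is one attempt and no reset: what is moved stays moved. The work goes in short steps, Python scripts to look and compute and a tool call to move; the robot and the scene stay as the last step left them, time stands still between calls to the robot, and variables do not carry over. Pictures are saved under pics/ and viewed, about 8 in all and at most 12, crops included, and the job is handed in when it is done.

Besides the shell and the picture viewer there is one more tool, called after "Emit:" as name([rows], argument=value, ...), one row to a line, values as JSON. move_arm: Moves the arm, as the interface text tells. Its arguments: {"type":"object","properties":{"commands":{"type":"array"},"newtons":{"type":"number"}},"required":["commands"]}

```bash
mkdir -p pics; cat > h.py <<'E'
import numpy as np, cv2
from cell import get_obs, camera, hand_in, find_in
def ray(c,u,v):
    K=c["mtx"]; d=np.array([(u-K[0,2])/K[0,0],(v-K[1,2])/K[1,1]]); s=d.copy()
    for _ in range(20): s=d/(1+c["k1"]*(s@s))
    return s
def world(c,u,v,dep):
    s=ray(c,u,v); T=np.array(c["extrinsics"])
    return T[:3,:3]@(dep*np.array([s[0],-s[1],-1]))+T[:3,3]
def onz(c,u,v,z):
    T=np.array(c["extrinsics"]);o=T[:3,3];d=world(c,u,v,1.)-o
    return o+d*(z-o[2])/d[2]
def at(c,u,v,r=2):
    p=c["depth"][int(v)-r:int(v)+r+1,int(u)-r:int(u)+r+1]; p=p[p>0]
    return world(c,u,v,float(np.median(p))) if p.size else None
E
python3 - <<'E'
from h import *
np.set_printoptions(precision=4,suppress=True)
for n in("top","side"):
    c=camera(n); cv2.imwrite(f"pics/{n}0.png",c["img"][:,:,::-1])
    np.savez(f"{n}0.npz",**{k:c[k] for k in("img","depth","mtx","k1","extrinsics")})
    print(n,np.array(c["extrinsics"])[:3,3])
    for t in("player","rocker_press_point","power_rocker","lid_press_point","disc_lid","play_key_top","repeat_key_top","square_key_a","balm_jar","mug","lotion_bottle","tin"):
        for f in find_in(c,t)[:2]: print(t,round(f["confidence"],2),np.round(f["position"],1),at(c,*f["position"]))
E
```

```text
top [0.3942 0.0289 1.1832]
player 0.94 [343.5 205.4] [ 0.594  -0.0851  0.092 ]
rocker_press_point 0.6 [283.6 184.6] [0.6332 0.0396 0.1132]
power_rocker 0.9 [279.1 181.9] [0.6392 0.0489 0.1116]
lid_press_point 0.94 [350.4 167.2] [ 0.6634 -0.0952  0.141 ]
lid_press_point 0.61 [355.  247.1] [ 0.5055 -0.1061  0.1053]
disc_lid 0.84 [349.  170.4] [ 0.6557 -0.0917  0.1451]
play_key_top 0.56 [279.  230.9] [0.5382 0.0486 0.1059]
repeat_key_top 0.7 [352.5 244.5] [ 0.5107 -0.101   0.106 ]
repeat_key_top 0.22 [411.5 167.3] [ 0.6666 -0.2219  0.1313]
square_key_a 0.71 [386.9 247.2] [ 0.5054 -0.1714  0.1053]
balm_jar 0.77 [410.8 170.3] [ 0.6606 -0.2206  0.1299]
mug 0.6 [353.  245.4] [ 0.5089 -0.1019  0.1064]
mug 0.57 [199.3 229.7] [0.5538 0.2293 0.0041]
tin 0.98 [230.4 163.4] [0.6816 0.1517 0.0999]
side [ 0.4262 -0.5981  0.8933]
player 0.7 [311.5 270.5] [ 0.593  -0.1381  0.0882]
rocker_press_point 0.46 [309.7 200.1] [0.6311 0.0472 0.1116]
power_rocker 0.64 [310.3 199.1] [0.6332 0.0496 0.1123]
lid_press_point 0.91 [335.5 236.7] [ 0.6552 -0.0934  0.1418]
disc_lid 0.89 [335.  237.6] [ 0.6534 -0.0957  0.142 ]
play_key_top 0.56 [273.2 209.9] [0.5367 0.0384 0.1039]
repeat_key_top 0.43 [272.3 260.4] [ 0.5089 -0.1063  0.1047]
square_key_a 0.5 [268.8 288.4] [ 0.4894 -0.1739  0.1043]
balm_jar 0.79 [358.3 293.1] [ 0.6672 -0.2304  0.1281]
mug 0.66 [264.7 171.6] [0.5487 0.2508 0.0244]
mug 0.19 [272.1 287.8] [ 0.4966 -0.1737  0.1041]
lotion_bottle 0.64 [331.9 373. ] [ 0.5737 -0.3718  0.1149]
lotion_bottle 0.47 [274.2 209.5] [0.5393 0.0388 0.1044]
tin 0.56 [323.6 179.1] [0.6889 0.1259 0.0955]
```

View pics/top0.png

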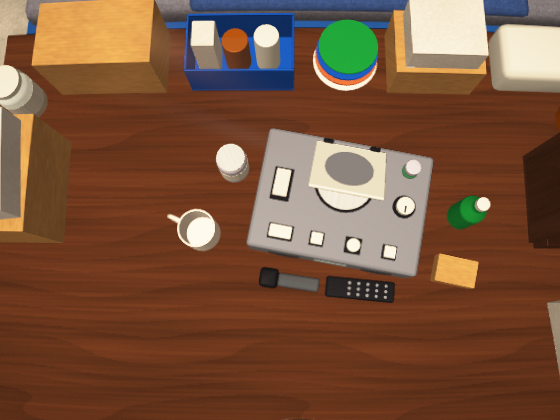

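View pics/side0.png

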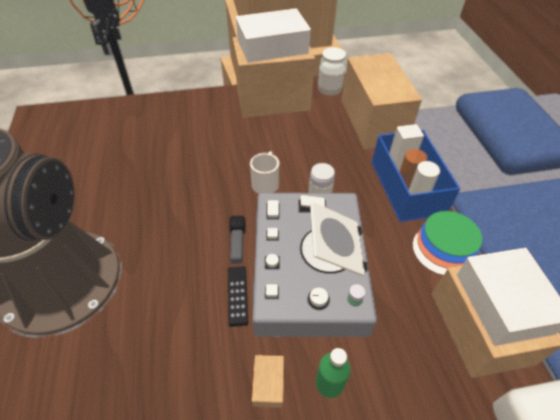

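The top view shows the keys at wide (280,231), square (316,238), round (353,244) and square (390,252). The rocker is at (282,183), the open lid at (349,168), the jar at (412,169) and the tin at (232,162). I'll measure these more precisely and fit the player's pose.

```bash
python3 - <<'E'
from h import *
np.set_printoptions(precision=4,suppress=True)
c=dict(np.load("top0.npz")); img=c["img"]
def blob(u,v,z,r=18,src=c,zmin=.0975,zmax=.13):
    # white & depth-high pixels near
    pts=[];px=[]
    for y in range(v-r,v+r+1):
        for x in range(u-r,u+r+1):
            if src["img"][y,x].min()>150:
                p=onz(src,x,y,z); pts.append(p); px.append((x,y))
    m=np.zeros(src["img"].shape[:2],np.uint8)
    for x,y in px: m[y,x]=255
    n,l,s,ce=cv2.connectedComponentsWithStats(m)
    i=1+np.argmax(s[1:,4]); return ce[i],s[i,4],onz(src,*ce[i],z)
P={}
for n,(u,v) in dict(wide=(280,231),sq1=(316,238),rnd=(353,244),sq2=(390,252)).items():
    b=blob(u,v,.106); P[n]=b[2]; print(n,*b, at(c,*b[0]))
b=blob(282,183,.11,20); print("rocker",*b,at(c,*b[0]))
ks=np.array([P[k] for k in("wide","sq1","rnd","sq2")])[:,:2]
s=np.array([114,38,-38,-114])/1000.
yv=(s[:,None]*(ks-ks.mean(0))).sum(0)/(s@s); print("scale",np.linalg.norm(yv))
yaw=np.arctan2(-yv[0],yv[1]); print("yaw",yaw,"keymid",ks.mean(0))
cor=np.array([onz(c,*q,.09)[:2] for q in((270,129),(432,157),(416,275),(248,244))])
print(cor,cor.mean(0),[np.linalg.norm(cor[i]-cor[i-1]) for i in range(4)])
ctr=cor.mean(0)
R=np.array([[np.cos(yaw),-np.sin(yaw)],[np.sin(yaw),np.cos(yaw)]])
loc=lambda p:(np.asarray(p)[:2]-ctr)@R
for k in P: print(k,loc(P[k]))
print("rocker",loc(b[2]))
# lid: plane fit of white pts in depth
L=[]
for v in range(135,205):
    for u in range(300,395):
        if img[v,u].min()>90 and c["depth"][v,u]>0:
            p=world(c,u,v,c["depth"][v,u]); q=loc(p)
            if p[2]>.112: L.append([*q,p[2]])
L=np.array(L);print(len(L),L.min(0),L.max(0))
A=np.c_[L[:,0],L[:,1],np.ones(len(L))];co=np.linalg.lstsq(A,L[:,2],rcond=None)[0];print(co,"ang",np.arctan(-co[0]), "res",np.std(A@co-L[:,2]))
# rocker heights along local x
for dx in np.arange(-.03,.031,.01): pass
big=cv2.resize(img[110:290,225:455],None,fx=3.4,fy=3.3,interpolation=cv2.INTER_CUBIC);cv2.imwrite("pics/topcrop.png",big[:,:,::-1])
for t in((412,160),(232,153),(403,206),(474,205)): print(t,at(c,*t))
E
```

```text
wide [280.5947 229.8721] 876 [0.5403 0.0454 0.106 ] [0.5403 0.0454 0.1059]
sq1 [316.4774 237.0968] 1064 [ 0.5257 -0.0277  0.106 ] [ 0.5256 -0.0277  0.1066]
rnd [353.6121 243.0804] 1008 [ 0.5136 -0.1033  0.106 ] [ 0.5136 -0.1032  0.1065]
sq2 [390.9183 251.0418] 1052 [ 0.4974 -0.1794  0.106 ] [ 0.4974 -0.1793  0.1064]
rocker [282.8581 183.1345] 944 [0.637  0.0412 0.11  ] [0.6364 0.0412 0.1128]
scale 1.0039185511170816
yaw -0.18554562795794527 keymid [ 0.5193 -0.0663]
[[ 0.7604  0.0696]
 [ 0.7004 -0.2772]
 [ 0.4494 -0.2335]
 [ 0.5128  0.1128]] [ 0.6058 -0.0821] [np.float64(0.2513498920152998), np.float64(0.351967354364945), np.float64(0.25478089511281715), np.float64(0.3520564712947936)]
wide [-0.0879  0.1132]
sq1 [-0.0887  0.0387]
rnd [-0.0867 -0.0378]
sq2 [-0.0885 -0.1156]
rocker [0.0079 0.127 ]
3096 [-0.0043 -0.0742  0.112 ] [0.1038 0.0747 0.1821]
[-0.6458 -0.0006  0.1776] ang 0.573396761896567 res 0.001952632900222496
(412, 160) [ 0.6826 -0.2241  0.1294]
(232, 153) [0.704  0.1488 0.1006]
(403, 206) [ 0.5898 -0.2059  0.1112]
(474, 205) [ 0.5872 -0.3456  0.1399]
```

View pics/topcrop.png

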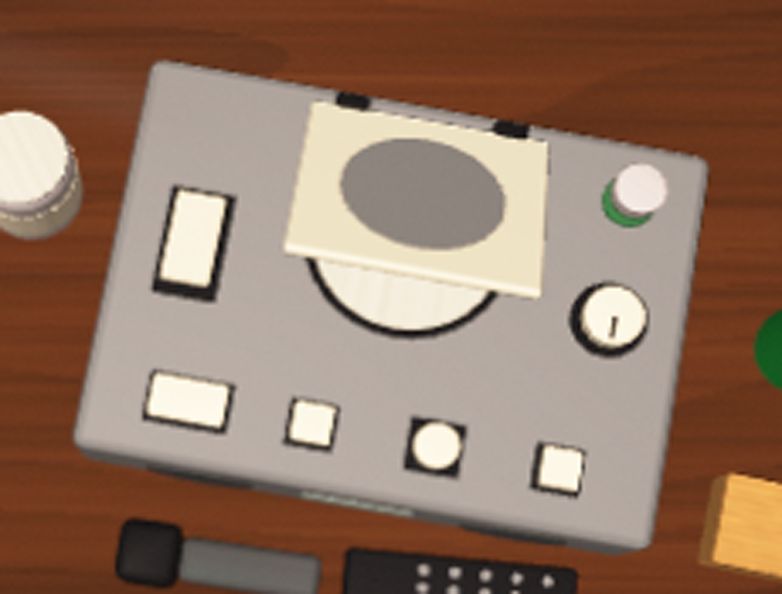

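```bash
python3 - <<'E'
from h import *
np.set_printoptions(precision=4,suppress=True)
c=dict(np.load("top0.npz")); img=c["img"]
g=img.min(2); print("gray case",img[220,300],"key",img[231,280])
n,l,s,ce=cv2.connectedComponentsWithStats((g>185).astype(np.uint8))
P={}
for k,(u,v),z in(("wide",(280,231),.106),("sq1",(317,238),.106),("rnd",(353,244),.106),("sq2",(389,252),.106),("rocker",(282,182),.11)):
    i=l[v,u]; P[k]=onz(c,*ce[i],z)[:2]; print(k,i,s[i,4],ce[i],P[k],at(c,*ce[i]))
ks=np.array([P[k] for k in("wide","sq1","rnd","sq2")])
q=np.array([114,38,-38,-114])/1000.
yv=(q[:,None]*(ks-ks.mean(0))).sum(0)/(q@q); yaw=np.arctan2(-yv[0],yv[1]); print("scale",np.linalg.norm(yv),"yaw",yaw)
ctr=np.array([.6058,-.0821])
R=np.array([[np.cos(yaw),-np.sin(yaw)],[np.sin(yaw),np.cos(yaw)]])
for k in P: print(k,(P[k]-ctr)@R)
for dx in(-.022,0,.022):
    p=P["rocker"]+R@[dx,0]
    d=[world(c,u,v,c["depth"][v,u]) for v in range(160,205) for u in range(265,300) if c["depth"][v,u]>0]
    d=np.array(d); d=d[np.linalg.norm(d[:,:2]-p,axis=1)<.006]; print("rocker",dx,p,np.median(d[:,2]))
for lx,ang in((.017,0),): print("lid shut press",ctr+R@[lx,0])
h=np.array([.112,0]);a=.573
print("lid press now",ctr+R@[.112-.095*np.cos(a)-.008*np.sin(a)*1,0],.093+.095*np.sin(a)+.008*np.cos(a))
E
```

```text
gray case [186 173 166] key [253 248 233]
wide 18 259 [279.8803 230.9035] [0.5382 0.0468] [0.5382 0.0468 0.1058]
sq1 19 120 [316.5167 237.8167] [ 0.5242 -0.0278] [ 0.5242 -0.0278  0.1064]
rnd 20 127 [353.     244.6378] [ 0.5105 -0.102 ] [ 0.5105 -0.102   0.106 ]
sq2 21 123 [389.6585 251.3902] [ 0.4967 -0.1768] [ 0.4967 -0.1767  0.1067]
rocker 14 354 [281.3927 181.7486] [0.6399 0.0442] [0.6397 0.0442 0.1111]
scale 0.9970359607476493 yaw -0.1834400203776708
wide [-0.09    0.1144]
sq1 [-0.0901  0.0385]
rnd [-0.0901 -0.037 ]
sq2 [-0.09  -0.113]
rocker [0.0105 0.1304]
rocker -0.022 [0.6183 0.0482] 0.11560805314171985
rocker 0 [0.6399 0.0442] 0.1113160870668145
rocker 0.022 [0.6616 0.0402] 0.10842860741331517
lid shut press [ 0.6225 -0.0852]
lid press now [ 0.6332 -0.0872] 0.15122698169835092
```

```bash
python3 - <<'E'
from h import *
from scipy.spatial.transform import Rotation as R
o=get_obs(); print({k:np.round(v,3) for k,v in o.items()})
w,x,y,z=o["ee_rot"]; print(np.round(R.from_quat([x,y,z,w]).as_matrix(),3))
E
```

```text
{'time_s': np.float64(1.3), 'qpos': array([ 1.278,  0.48 ,  1.596, -0.   ,  1.065, -0.047]), 'dq': array([-0.001, -0.002, -0.   , -0.001,  0.   , -0.001]), 'tau': array([ 1.0000e-03, -9.5047e+01, -4.3066e+01,  0.0000e+00,  0.0000e+00,
        0.0000e+00]), 'ee_pos': array([0.158, 0.63 , 0.207]), 'ee_rot': array([ 0.702,  0.087,  0.702, -0.087]), 'wrist_force': array([ 0.176, -0.208, -1.068]), 'torque': array([ 0.015, -0.003, -0.012]), 'gripper_width': np.float64(0.085)}
[[ 0.     0.243  0.97 ]
 [-0.     0.97  -0.243]
 [-1.    -0.     0.   ]]
```

Emit:
move_arm([
  {"x":0.03,"y":-0.035,"z":0.03,"fingers":0},
  {"x":0.06,"y":-0.075,"z":0.03,"fingers":0},
  {"x":0.09,"y":-0.115,"z":0.03,"fingers":0,"wz":0.062},
  {"x":0.12,"y":-0.15,"z":0.03,"fingers":0,"wz":0.062},
  {"x":0.15,"y":-0.19,"z":0.03,"fingers":0,"wz":0.062},
  {"x":0.18,"y":-0.23,"z":0.03,"fingers":0,"wz":0.062},
  {"x":0.21,"y":-0.27,"z":0.03,"fingers":0,"wz":0.062},
  {"x":0.24,"y":-0.306,"z":0.03,"fingers":0,"wz":0.062},
])

```text
validation failed for argument at $.co...
```

Emit:
move_arm([
  {"wx":0,"wy":0,"wz":0,"x":0.03,"y":-0.035,"z":0.03,"fingers":0},
  {"wx":0,"wy":0,"wz":0,"x":0.06,"y":-0.075,"z":0.03,"fingers":0},
  {"wx":0,"wy":0,"wz":0.062,"x":0.09,"y":-0.115,"z":0.03,"fingers":0},
  {"wx":0,"wy":0,"wz":0.062,"x":0.12,"y":-0.15,"z":0.03,"fingers":0},
  {"wx":0,"wy":0,"wz":0.062,"x":0.15,"y":-0.19,"z":0.03,"fingers":0},
  {"wx":0,"wy":0,"wz":0.062,"x":0.18,"y":-0.23,"z":0.03,"fingers":0},
  {"wx":0,"wy":0,"wz":0.062,"x":0.21,"y":-0.27,"z":0.03,"fingers":0},
  {"wx":0,"wy":0,"wz":0.062,"x":0.24,"y":-0.306,"z":0.03,"fingers":0},
])

```text
time_s: 2.1
ee_pos: [0.399, 0.3226, 0.2374]
ee_rot: [0.704, 0.065, 0.704, -0.065]
wrist_force: [0.6, 0.2, 0.4]
gripper_width: -0.0002
```

Emit:
move_arm([
  {"wx":0,"wy":0,"wz":0,"x":0.03,"y":-0.038,"z":0,"fingers":0},
  {"wx":0,"wy":0,"wz":0,"x":0.06,"y":-0.076,"z":0,"fingers":0},
  {"wx":0,"wy":0,"wz":0,"x":0.09,"y":-0.115,"z":0,"fingers":0},
  {"wx":0,"wy":0,"wz":0,"x":0.12,"y":-0.153,"z":0,"fingers":0},
  {"wx":0,"wy":0,"wz":0,"x":0.15,"y":-0.191,"z":0,"fingers":0},
  {"wx":0,"wy":0,"wz":0,"x":0.18,"y":-0.229,"z":0,"fingers":0},
  {"wx":0,"wy":0,"wz":0,"x":0.216,"y":-0.275,"z":0,"fingers":0},
  {"wx":0,"wy":0,"wz":0,"x":0.216,"y":-0.275,"z":-0.05,"fingers":0},
])

```text
time_s: 2.9
ee_pos: [0.6214, 0.0454, 0.1926]
ee_rot: [0.708, 0.066, 0.7, -0.066]
wrist_force: [1.3, 0.9, -0.4]
gripper_width: 0.0001
```

Emit:
move_arm([
  {"wx":0,"wy":0,"wz":0,"x":0,"y":0,"z":-0.03,"fingers":0},
  {"wx":0,"wy":0,"wz":0,"x":0,"y":0,"z":-0.055,"fingers":0},
  {"wx":0,"wy":0,"wz":0,"x":0,"y":0,"z":-0.062,"fingers":0},
  {"wx":0,"wy":0,"wz":0,"x":0,"y":0,"z":-0.062,"fingers":0},
])

```text
time_s: 3.3
ee_pos: [0.6136, 0.0496, 0.1253]
ee_rot: [0.704, 0.065, 0.705, -0.065]
wrist_force: [0.6, 0.4, 0.3]
gripper_width: 0.0002
```

```bash
python3 - <<'E'
from h import *
c=camera("side"); i=c["img"][140:320,220:420]; cv2.imwrite("pics/side1.png",cv2.resize(i,None,fx=3.3,fy=3.3,interpolation=cv2.INTER_CUBIC)[:,:,::-1])
E
```

```text
(no output)
```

View pics/side1.png

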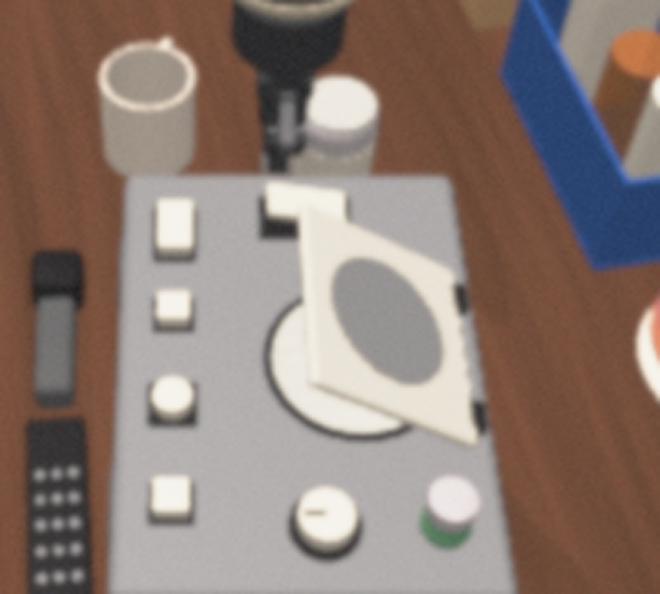

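```bash
python3 - <<'E'
from h import *
c=dict(np.load("side0.npz"));T=np.array(c["extrinsics"])
def proj(p):
    q=T[:3,:3].T@(np.array(p)-T[:3,3]); s=np.array([q[0],-q[1]])/-q[2]; s=s*(1+c["k1"]*(s@s)); K=c["mtx"]
    return (K[0,0]*s[0]+K[0,2]-220)*3.3,(K[1,1]*s[1]+K[1,2]-140)*3.3
for n,p in dict(tcp=(.6136,.0496,.1253),tipnear=(.611,.035,.1253),rockfront=(.6143,.0489,.1165),rockc=(.64,.0442,.111),key=(.5105,-.102,.106)).items(): print(n,np.round(proj(p)))
E
```

```text
tcp [274. 187.]
tipnear [275. 202.]
rockfront [274. 195.]
rockc [308. 200.]
key [174. 391.]
```

```bash
python3 - <<'E'
from h import *
c=camera("side"); t=camera("top")
a=cv2.resize(c["img"][150:225,270:350],(480,450),interpolation=cv2.INTER_NEAREST)
b=cv2.resize(t["img"][150:260,240:310],(286,450),interpolation=cv2.INTER_CUBIC)
cv2.imwrite("pics/z2.png",np.hstack([a,b])[:,:,::-1])
for v in range(184,206,2): print(v,[np.round(world(c,303,v,c["depth"][v,303]),3)])
E
```

```text
184 [array([ 0.594, -0.01 ,  0.239])]
186 [array([0.603, 0.019, 0.2  ])]
188 [array([0.608, 0.037, 0.172])]
190 [array([0.609, 0.039, 0.163])]
192 [array([0.61 , 0.039, 0.155])]
194 [array([0.625, 0.09 , 0.088])]
196 [array([0.617, 0.061, 0.114])]
198 [array([0.616, 0.056, 0.113])]
200 [array([0.614, 0.047, 0.116])]
202 [array([0.612, 0.041, 0.115])]
204 [array([0.611, 0.036, 0.114])]
```

View pics/z2.png

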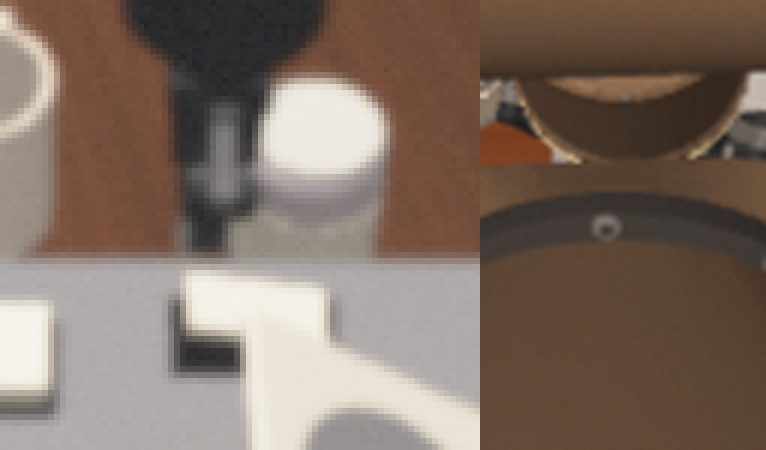

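The visible fingertip ends about 13 mm higher than the reported TCP, so I'll go down in small steps and go by the force reading.

Emit:
move_arm([
  {"wx":0,"wy":0,"wz":0,"x":0,"y":0,"z":-0.004,"fingers":0},
  {"wx":0,"wy":0,"wz":0,"x":0,"y":0,"z":-0.008,"fingers":0},
  {"wx":0,"wy":0,"wz":0,"x":0,"y":0,"z":-0.012,"fingers":0},
  {"wx":0,"wy":0,"wz":0,"x":0,"y":0,"z":-0.012,"fingers":0},
])

```text
time_s: 3.85
ee_pos: [0.6137, 0.0496, 0.1133]
ee_rot: [0.704, 0.065, 0.704, -0.065]
wrist_force: [-0.4, 0.6, -0.4]
gripper_width: 0.0002
```

```bash
python3 - <<'E'
from h import *
o=get_obs(); print(o["ee_pos"],o["wrist_force"],o["gripper_width"])
c=camera("side")
cv2.imwrite("pics/z3.png",cv2.resize(c["img"][150:225,270:350],(640,600),interpolation=cv2.INTER_CUBIC)[:,:,::-1])
E
```

```text
[0.61367875 0.04955963 0.11326207] [-0.44401705  0.57651505 -0.4457461 ] 0.00016092531764744228
```

View pics/z3.png

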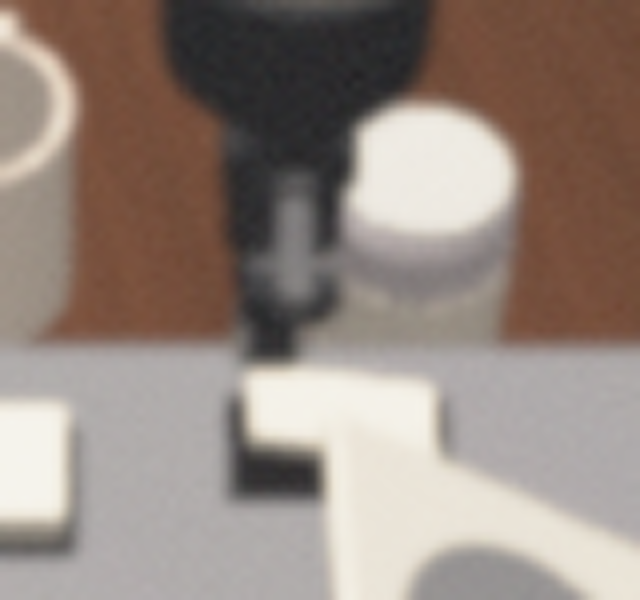

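Emit:
move_arm([
  {"wx":0,"wy":0,"wz":0,"x":0,"y":0,"z":-0.003,"fingers":0},
  {"wx":0,"wy":0,"wz":0,"x":0,"y":0,"z":-0.006,"fingers":0},
  {"wx":0,"wy":0,"wz":0,"x":0,"y":0,"z":-0.006,"fingers":0},
])

```text
time_s: 4.2
ee_pos: [0.6138, 0.0495, 0.1073]
ee_rot: [0.704, 0.065, 0.704, -0.065]
wrist_force: [0.7, -1.0, -0.8]
gripper_width: 0.0006
```

```bash
python3 - <<'E'
from h import *
c=camera("side"); s=dict(np.load("side0.npz"))
cv2.imwrite("pics/z4.png",np.hstack([cv2.resize(i[165:225,270:335],(390,360),interpolation=cv2.INTER_CUBIC) for i in(s["img"],c["img"])])[:,:,::-1])
E
```

```text
(no output)
```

View pics/z4.png

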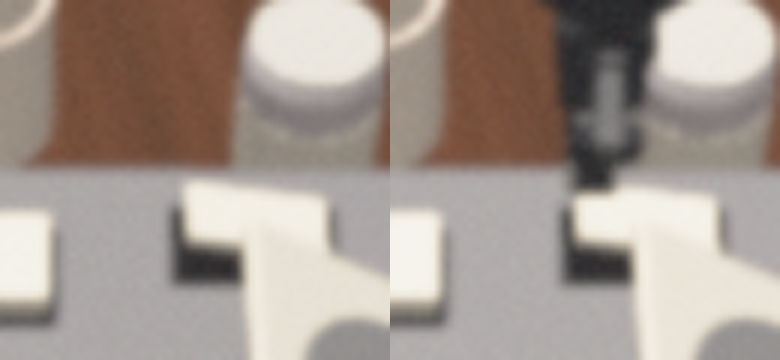

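The rocker's front end has started to go down. I'll press further.

Emit:
move_arm([
  {"wx":0,"wy":0,"wz":0,"x":0,"y":0,"z":-0.002,"fingers":0},
  {"wx":0,"wy":0,"wz":0,"x":0,"y":0,"z":-0.004,"fingers":0},
  {"wx":0,"wy":0,"wz":0,"x":0,"y":0,"z":-0.004,"fingers":0},
])

```text
time_s: 4.55
ee_pos: [0.6139, 0.0495, 0.1035]
ee_rot: [0.704, 0.065, 0.704, -0.065]
wrist_force: [0.3, 1.1, -0.3]
gripper_width: -0.0002
```

Emit:
move_arm([
  {"wx":0,"wy":0,"wz":0,"x":0,"y":0,"z":-0.002,"fingers":0},
  {"wx":0,"wy":0,"wz":0,"x":0,"y":0,"z":-0.004,"fingers":0},
  {"wx":0,"wy":0,"wz":0,"x":0,"y":0,"z":-0.004,"fingers":0},
])

```text
time_s: 4.85
ee_pos: [0.6139, 0.0495, 0.0995]
ee_rot: [0.704, 0.065, 0.704, -0.065]
wrist_force: [0.1, -0.1, 0.0]
gripper_width: -0.0001
```

```bash
python3 - <<'E'
from h import *
c=camera("side"); s=dict(np.load("side0.npz"))
cv2.imwrite("pics/z5.png",np.hstack([cv2.resize(i[165:225,270:335],(390,360),interpolation=cv2.INTER_CUBIC) for i in(s["img"],c["img"])])[:,:,::-1])
for v in (196,198,200,202,204): print(v,[np.round(world(c,u,v,c["depth"][v,u]),3).tolist() for u in(302,305,312,318)])
E
```

```text
196 [[0.607, 0.036, 0.145], [0.614, 0.035, 0.145], [0.646, 0.077, 0.091], [0.662, 0.076, 0.088]]
198 [[0.608, 0.037, 0.136], [0.614, 0.034, 0.138], [0.639, 0.054, 0.111], [0.655, 0.056, 0.105]]
200 [[0.611, 0.048, 0.115], [0.619, 0.047, 0.114], [0.637, 0.047, 0.112], [0.653, 0.049, 0.106]]
202 [[0.61, 0.041, 0.116], [0.617, 0.041, 0.114], [0.618, -0.011, 0.175], [0.651, 0.04, 0.108]]
204 [[0.609, 0.036, 0.114], [0.616, 0.035, 0.114], [0.617, -0.018, 0.176], [0.649, 0.033, 0.11]]
```

View pics/z5.png

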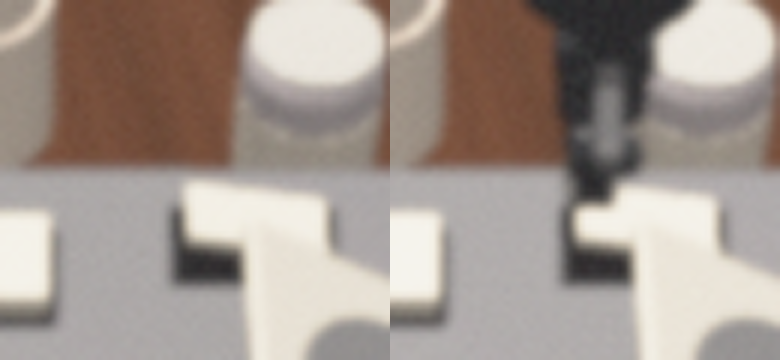

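The rocker hasn't moved: its front is still at z of about 0.115, and the fingertip only hides its far part. The real tip is still above it, so I'll keep stepping down.

Emit:
move_arm([
  {"wx":0,"wy":0,"wz":0,"x":0,"y":0,"z":-0.003,"fingers":0},
  {"wx":0,"wy":0,"wz":0,"x":0,"y":0,"z":-0.005,"fingers":0},
  {"wx":0,"wy":0,"wz":0,"x":0,"y":0,"z":-0.005,"fingers":0},
])

```text
time_s: 5.2
ee_pos: [0.6138, 0.0495, 0.0944]
ee_rot: [0.704, 0.065, 0.704, -0.065]
wrist_force: [-0.1, 0.2, -0.3]
gripper_width: -0.0001
```

```bash
cat > r.py <<'E'
from h import *
o=get_obs(); print(o["ee_pos"].round(4),o["wrist_force"].round(2),o["torque"].round(2))
c=camera("side")
for u in range(298,322,3):
    print(u,[np.round(world(c,u,v,c["depth"][v,u])[1:],3).tolist() for v in range(194,208,2)], [int(c["img"][v,u].mean()) for v in range(194,208)])
E
python3 r.py
```

```text
[0.6138 0.0495 0.0944] [-0.11  0.19 -0.35] [0.03 0.02 0.04]
298 [[0.093, 0.088], [0.086, 0.088], [0.078, 0.089], [0.068, 0.093], [0.061, 0.094], [0.055, 0.093], [0.048, 0.094]] [136, 146, 151, 154, 152, 144, 130, 126, 121, 123, 124, 128, 131, 128]
301 [[-0.011, 0.207], [0.037, 0.144], [0.037, 0.136], [0.036, 0.13], [0.041, 0.116], [0.037, 0.114], [0.046, 0.094]] [51, 58, 62, 67, 68, 79, 114, 162, 192, 191, 168, 127, 86, 57]
304 [[-0.011, 0.206], [0.038, 0.142], [0.036, 0.137], [0.035, 0.13], [0.04, 0.116], [0.033, 0.117], [0.033, 0.109]] [64, 51, 52, 47, 54, 76, 134, 200, 231, 233, 215, 164, 105, 67]
307 [[-0.015, 0.209], [0.041, 0.136], [0.04, 0.129], [0.042, 0.12], [0.041, 0.114], [0.032, 0.116], [0.031, 0.111]] [78, 94, 133, 160, 175, 188, 211, 230, 237, 237, 225, 183, 126, 82]
310 [[-0.014, 0.207], [0.081, 0.087], [0.055, 0.11], [0.047, 0.113], [0.04, 0.113], [-0.014, 0.171], [-0.019, 0.171]] [96, 144, 204, 232, 239, 239, 239, 238, 236, 233, 226, 211, 187, 164]
313 [[0.085, 0.088], [0.078, 0.089], [0.054, 0.11], [0.046, 0.112], [-0.01, 0.173], [-0.016, 0.172], [-0.024, 0.176]] [164, 178, 208, 230, 237, 239, 239, 237, 234, 232, 232, 232, 231, 232]
316 [[0.082, 0.09], [0.078, 0.088], [0.054, 0.108], [0.048, 0.108], [0.041, 0.108], [-0.014, 0.169], [-0.02, 0.169]] [169, 176, 196, 223, 236, 239, 239, 239, 237, 234, 230, 227, 228, 227]
319 [[0.083, 0.088], [0.074, 0.091], [0.053, 0.108], [0.046, 0.108], [0.038, 0.111], [0.033, 0.108], [-0.018, 0.165]] [166, 173, 184, 213, 234, 239, 239, 239, 239, 238, 235, 231, 227, 226]
```

Emit:
move_arm([
  {"wx":0,"wy":0,"wz":0,"x":0,"y":0,"z":-0.003,"fingers":0},
  {"wx":0,"wy":0,"wz":0,"x":0,"y":0,"z":-0.006,"fingers":0},
  {"wx":0,"wy":0,"wz":0,"x":0,"y":0,"z":-0.006,"fingers":0},
])

```text
time_s: 5.55
ee_pos: [0.6139, 0.0495, 0.0883]
ee_rot: [0.704, 0.065, 0.704, -0.065]
wrist_force: [0.1, 0.2, -0.6]
gripper_width: -0.0001
```

```bash
cat > r2.py <<'E'
from h import *
import sys
o=get_obs(); print(o["ee_pos"].round(4),o["wrist_force"].round(2),o["torque"].round(2))
c=camera("side"); cv2.imwrite(f"pics/{sys.argv[1]}.png",cv2.resize(c["img"][120:240,240:380],(700,600),interpolation=cv2.INTER_CUBIC)[:,:,::-1])
for u in (301,304,316,319):
    print(u,[np.round(world(c,u,v,c["depth"][v,u]),3).tolist() for v in range(196,208,2)])
E
python3 r2.py z6
```

```text
[0.6139 0.0495 0.0883] [ 0.11  0.25 -0.65] [-0.   -0.   -0.01]
301 [[0.592, -0.01, 0.2], [0.605, 0.038, 0.136], [0.605, 0.036, 0.13], [0.606, 0.036, 0.122], [0.426, -0.598, 0.893], [0.606, 0.035, 0.108]]
304 [[0.599, -0.01, 0.198], [0.612, 0.034, 0.138], [0.612, 0.034, 0.131], [0.614, 0.037, 0.12], [0.615, 0.039, 0.109], [0.614, 0.034, 0.108]]
316 [[0.657, 0.078, 0.087], [0.649, 0.054, 0.108], [0.647, 0.047, 0.109], [0.646, 0.039, 0.11], [0.627, -0.016, 0.171], [0.627, -0.019, 0.168]]
319 [[0.665, 0.077, 0.087], [0.656, 0.051, 0.111], [0.654, 0.044, 0.11], [0.654, 0.04, 0.108], [0.652, 0.033, 0.109], [0.635, -0.017, 0.163]]
```

View pics/z6.png

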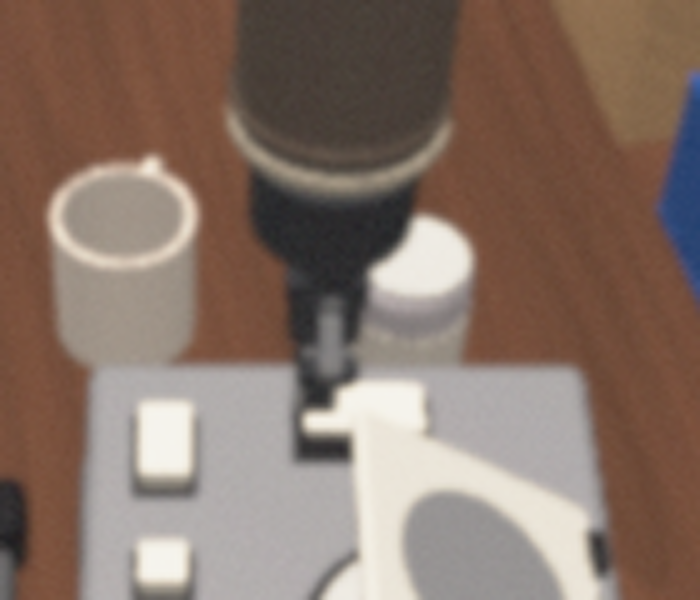

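Emit:
move_arm([
  {"wx":0,"wy":0,"wz":0,"x":0,"y":0,"z":-0.002,"fingers":0},
  {"wx":0,"wy":0,"wz":0,"x":0,"y":0,"z":-0.004,"fingers":0},
  {"wx":0,"wy":0,"wz":0,"x":0,"y":0,"z":-0.004,"fingers":0},
])

```text
time_s: 5.9
ee_pos: [0.6139, 0.0496, 0.0847]
ee_rot: [0.704, 0.065, 0.704, -0.065]
wrist_force: [-1.8, 0.5, 2.5]
gripper_width: 0.0001
```

```bash
python3 r2.py z7; python3 - <<'E'
from h import *
c=camera("side")
print([ [u]+np.round(world(c,u,v,c["depth"][v,u]),3).tolist() for u in(298,304,310,314) for v in range(186,200,2)])
E
```

```text
[0.6139 0.0496 0.0847] [-1.76  0.49  2.47] [0.08 0.3  0.03]
301 [[0.592, -0.009, 0.198], [0.597, 0.007, 0.172], [0.606, 0.038, 0.128], [0.606, 0.035, 0.123], [0.608, 0.044, 0.105], [0.607, 0.037, 0.106]]
304 [[0.599, -0.01, 0.198], [0.603, 0.005, 0.174], [0.612, 0.034, 0.131], [0.614, 0.037, 0.12], [0.615, 0.04, 0.108], [0.614, 0.035, 0.106]]
316 [[0.657, 0.078, 0.088], [0.648, 0.052, 0.111], [0.647, 0.044, 0.112], [0.644, 0.036, 0.114], [0.628, -0.014, 0.168], [0.626, -0.021, 0.171]]
319 [[0.656, 0.054, 0.115], [0.654, 0.046, 0.116], [0.654, 0.042, 0.113], [0.652, 0.035, 0.114], [0.65, 0.028, 0.115], [0.634, -0.018, 0.164]]
[[298, 0.595, 0.036, 0.183], [298, 0.596, 0.036, 0.175], [298, 0.636, 0.185, -0.001], [298, 0.598, 0.041, 0.156], [298, 0.612, 0.092, 0.088], [298, 0.611, 0.086, 0.087], [298, 0.603, 0.057, 0.114], [304, 0.602, 0.009, 0.21], [304, 0.601, 0.003, 0.21], [304, 0.601, 0.001, 0.206], [304, 0.6, -0.004, 0.204], [304, 0.599, -0.008, 0.202], [304, 0.599, -0.01, 0.198], [304, 0.604, 0.007, 0.17], [310, 0.623, 0.029, 0.184], [310, 0.624, 0.031, 0.176], [310, 0.66, 0.144, 0.038], [310, 0.616, 0.003, 0.194], [310, 0.612, -0.01, 0.202], [310, 0.612, -0.013, 0.198], [310, 0.634, 0.056, 0.109], [314, 0.667, 0.134, 0.064], [314, 0.667, 0.133, 0.056], [314, 0.667, 0.131, 0.051], [314, 0.668, 0.133, 0.04], [314, 0.653, 0.086, 0.087], [314, 0.651, 0.077, 0.089], [314, 0.643, 0.052, 0.112]]
```

The rocker's back end has risen to about 0.115 and the force is rising, so it is close to its stop. I'll press it home.

Emit:
move_arm([
  {"wx":0,"wy":0,"wz":0,"x":0,"y":0,"z":-0.002,"fingers":0},
  {"wx":0,"wy":0,"wz":0,"x":0,"y":0,"z":-0.003,"fingers":0},
  {"wx":0,"wy":0,"wz":0,"x":0,"y":0,"z":-0.003,"fingers":0},
])

```text
time_s: 6.3
ee_pos: [0.6142, 0.0496, 0.0838]
ee_rot: [0.704, 0.065, 0.704, -0.065]
wrist_force: [-12.8, 0.0, 37.6]
gripper_width: 0.0002
```

The 38 N reading means the rocker is hard against its stop, so it is on. The real tip is about 24 mm above the reported TCP. I'll retract and move above the lid.

Emit:
move_arm([
  {"wx":0,"wy":0,"wz":0,"x":0,"y":0,"z":0.03,"fingers":0},
  {"wx":0,"wy":0,"wz":0,"x":0,"y":0,"z":0.08,"fingers":0},
  {"wx":0,"wy":0,"wz":0,"x":0,"y":0,"z":0.12,"fingers":0},
  {"wx":0,"wy":0,"wz":0,"x":0.002,"y":-0.04,"z":0.125,"fingers":0},
  {"wx":0,"wy":0,"wz":0,"x":0.004,"y":-0.085,"z":0.125,"fingers":0},
  {"wx":0,"wy":0,"wz":0,"x":0.006,"y":-0.135,"z":0.125,"fingers":0},
  {"wx":0,"wy":0,"wz":0,"x":0.006,"y":-0.135,"z":0.125,"fingers":0},
])

```text
time_s: 7.0
ee_pos: [0.6204, -0.0909, 0.2069]
ee_rot: [0.704, 0.066, 0.704, -0.067]
wrist_force: [0.6, 1.2, 0.2]
gripper_width: -0.0001
```

```bash
python3 - <<'E'
from h import *
o=get_obs(); print(o["ee_pos"].round(4),o["wrist_force"].round(2))
c=camera("side"); cv2.imwrite("pics/z8.png",cv2.resize(c["img"][140:320,220:420],None,fx=3.3,fy=3.3,interpolation=cv2.INTER_CUBIC)[:,:,::-1])
E
```

```text
[ 0.6204 -0.0909  0.2069] [0.64 1.17 0.19]
```

View pics/z8.png

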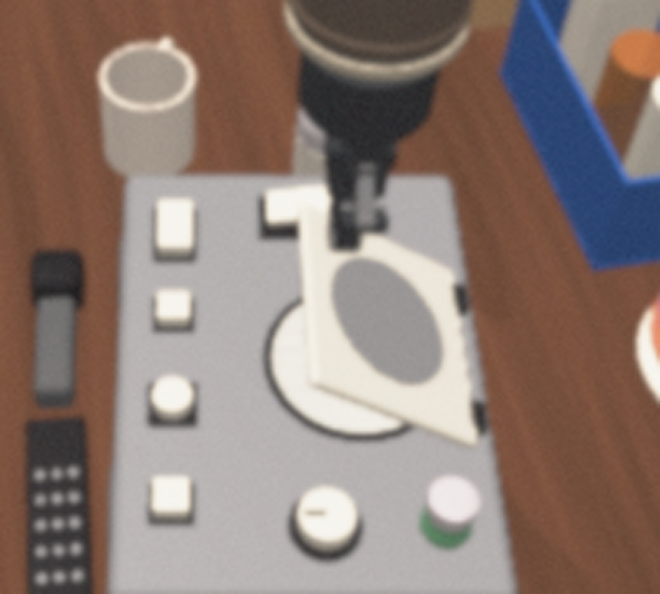

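The rocker's front end now looks down, and the tip is above the lid at about (345,245). Pushing the lid down next.

Emit:
move_arm([
  {"wx":0,"wy":0,"wz":0,"x":0,"y":0,"z":-0.03,"fingers":0},
  {"wx":0,"wy":0,"wz":0,"x":0,"y":0,"z":-0.045,"fingers":0},
  {"wx":0,"wy":0,"wz":0,"x":0,"y":0,"z":-0.053,"fingers":0},
  {"wx":0,"wy":0,"wz":0,"x":0,"y":0,"z":-0.061,"fingers":0},
  {"wx":0,"wy":0,"wz":0,"x":0,"y":0,"z":-0.069,"fingers":0},
  {"wx":0,"wy":0,"wz":0,"x":0,"y":0,"z":-0.075,"fingers":0},
])

```text
time_s: 7.65
ee_pos: [0.6204, -0.0852, 0.1317]
ee_rot: [0.704, 0.065, 0.704, -0.065]
wrist_force: [-0.3, 0.4, 1.6]
gripper_width: -0.0
```

Emit:
move_arm([
  {"wx":0,"wy":0,"wz":0,"x":0,"y":0,"z":-0.008,"fingers":0},
  {"wx":0,"wy":0,"wz":0,"x":0,"y":0,"z":-0.016,"fingers":0},
  {"wx":0,"wy":0,"wz":0,"x":0,"y":0,"z":-0.024,"fingers":0},
  {"wx":0,"wy":0,"wz":0,"x":0,"y":0,"z":-0.032,"fingers":0},
  {"wx":0,"wy":0,"wz":0,"x":0,"y":0,"z":-0.04,"fingers":0},
  {"wx":0,"wy":0,"wz":0,"x":0,"y":0,"z":-0.045,"fingers":0},
  {"wx":0,"wy":0,"wz":0,"x":0,"y":0,"z":-0.045,"fingers":0},
])

```text
time_s: 8.35
ee_pos: [0.6197, -0.0854, 0.0859]
ee_rot: [0.704, 0.065, 0.705, -0.065]
wrist_force: [-0.5, 0.1, -0.0]
gripper_width: 0.0002
```

Emit:
move_arm([
  {"wx":0,"wy":0,"wz":0,"x":0,"y":0,"z":-0.003,"fingers":0},
  {"wx":0,"wy":0,"wz":0,"x":0,"y":0,"z":-0.006,"fingers":0},
  {"wx":0,"wy":0,"wz":0,"x":0,"y":0,"z":-0.008,"fingers":0},
])

```text
time_s: 8.65
ee_pos: [0.62, -0.0854, 0.0787]
ee_rot: [0.704, 0.065, 0.704, -0.065]
wrist_force: [-1.2, 0.7, 2.1]
gripper_width: 0.0001
```

```bash
cat > lid.py <<'E'
from h import *
o=get_obs(); print(o["ee_pos"].round(4),o["wrist_force"].round(2))
c=camera("side"); ctr=np.array([.6058,-.0821]); y=-.1834; R=np.array([[np.cos(y),-np.sin(y)],[np.sin(y),np.cos(y)]])
T=np.array(c["extrinsics"]); L=[]
for v in range(150,320):
  for u in range(230,420):
    if c["depth"][v,u]>0:
        p=world(c,u,v,c["depth"][v,u]); q=(p[:2]-ctr)@R; L.append([*q,p[2]])
L=np.array(L)
for a in np.arange(-.05,.11,.02):
    m=(abs(L[:,0]-a)<.008)&(L[:,1]>-.07)&(L[:,1]<-.04)&(L[:,2]<.2); print("lid x",a.round(3),m.sum(),np.median(L[m,2]).round(4))
for a in(-.012,0.01,.032):
    m=(abs(L[:,0]-a)<.006)&(abs(L[:,1]-.128)<.01)&(L[:,2]<.13); print("rocker",a,m.sum(),np.median(L[m,2]).round(4))
for k,b in zip("wide sq1 rnd sq2".split(),(.114,.038,-.038,-.114)):
    m=(abs(L[:,0]+.09)<.007)&(abs(L[:,1]-b)<.007)&(L[:,2]<.13); print(k,m.sum(),np.median(L[m,2]).round(4))
E
python3 lid.py
```

```text
[ 0.62   -0.0854  0.0787] [-1.23  0.7   2.12]
lid x -0.05 81 0.0888
lid x -0.03 91 0.0919
lid x -0.01 82 0.1022
lid x 0.01 152 0.1036
lid x 0.03 97 0.1018
lid x 0.05 81 0.1011
lid x 0.07 83 0.1006
lid x 0.09 87 0.1
rocker -0.012 21 0.1069
rocker 0.01 0 nan
rocker 0.032 0 nan
wide 25 0.1046
sq1 26 0.1047
rnd 30 0.1043
sq2 32 0.1049
  return _methods._mean(a, axis=axis, dtype=dtype,
  ret = ret.dtype.type(ret / rcount)
```

Emit:
move_arm([
  {"wx":0,"wy":0,"wz":0,"x":0,"y":0,"z":-0.002,"fingers":0},
  {"wx":0,"wy":0,"wz":0,"x":0,"y":0,"z":-0.004,"fingers":0},
  {"wx":0,"wy":0,"wz":0,"x":0,"y":0,"z":-0.004,"fingers":0},
])

```text
time_s: 9.0
ee_pos: [0.6203, -0.0855, 0.0764]
ee_rot: [0.704, 0.065, 0.704, -0.065]
wrist_force: [-9.4, 1.3, 25.0]
gripper_width: 0.0002
```

The lid is against its stop (25 N at tip z of about 0.101). Next is the play key.

Emit:
move_arm([
  {"wx":0,"wy":0,"wz":0,"x":0,"y":0,"z":0.025,"fingers":0},
  {"wx":0,"wy":0,"wz":0,"x":0,"y":0,"z":0.06,"fingers":0},
  {"wx":0,"wy":0,"wz":0,"x":-0.02,"y":0.033,"z":0.06,"fingers":0},
  {"wx":0,"wy":0,"wz":0,"x":-0.041,"y":0.066,"z":0.06,"fingers":0},
  {"wx":0,"wy":0,"wz":0,"x":-0.062,"y":0.1,"z":0.06,"fingers":0},
  {"wx":0,"wy":0,"wz":0,"x":-0.082,"y":0.133,"z":0.06,"fingers":0},
  {"wx":0,"wy":0,"wz":0,"x":-0.082,"y":0.133,"z":0.04,"fingers":0},
  {"wx":0,"wy":0,"wz":0,"x":-0.082,"y":0.133,"z":0.025,"fingers":0},
])

```text
time_s: 9.8
ee_pos: [0.5378, 0.0487, 0.0997]
ee_rot: [0.705, 0.064, 0.704, -0.064]
wrist_force: [0.8, -0.5, 0.2]
gripper_width: -0.0003
```

```bash
python3 -W ignore lid.py; python3 - <<'E'
from h import *
c=camera("side"); cv2.imwrite("pics/z9.png",cv2.resize(c["img"][140:320,220:420],None,fx=3.3,fy=3.3,interpolation=cv2.INTER_CUBIC)[:,:,::-1])
E
```

```text
[0.5378 0.0487 0.0997] [ 0.84 -0.52  0.22]
lid x -0.05 84 0.089
lid x -0.03 89 0.0909
lid x -0.01 86 0.1
lid x 0.01 85 0.1002
lid x 0.03 82 0.1
lid x 0.05 84 0.1003
lid x 0.07 83 0.1
lid x 0.09 85 0.0998
rocker -0.012 30 0.1069
rocker 0.01 34 0.1111
rocker 0.032 40 0.1147
wide 31 0.1055
sq1 27 0.1055
rnd 31 0.1051
sq2 39 0.1048
```

View pics/z9.png

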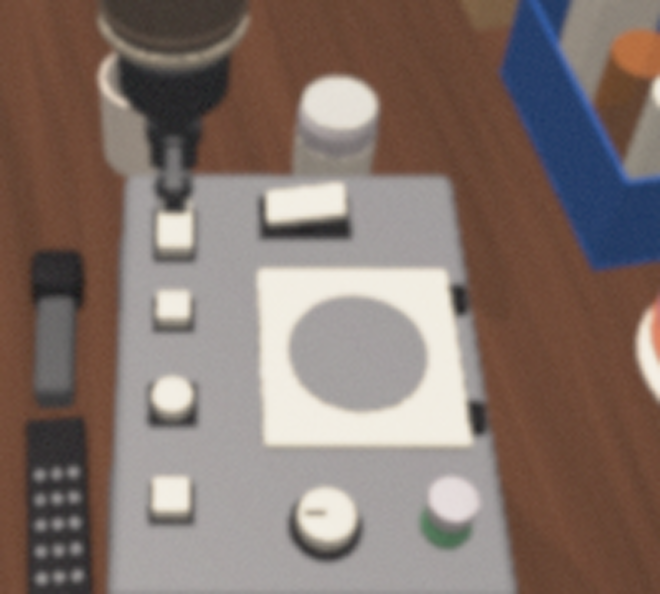

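The lid is shut and flat, the rocker's tilt matches "on", and the tip is over the wide key. Pressing it.

Emit:
move_arm([
  {"wx":0,"wy":0,"wz":0,"x":0,"y":0,"z":-0.01,"fingers":0},
  {"wx":0,"wy":0,"wz":0,"x":0,"y":0,"z":-0.016,"fingers":0},
  {"wx":0,"wy":0,"wz":0,"x":0,"y":0,"z":-0.02,"fingers":0},
  {"wx":0,"wy":0,"wz":0,"x":0,"y":0,"z":-0.023,"fingers":0},
  {"wx":0,"wy":0,"wz":0,"x":0,"y":0,"z":-0.025,"fingers":0},
  {"wx":0,"wy":0,"wz":0,"x":0,"y":0,"z":-0.025,"fingers":0},
])

```text
time_s: 10.5
ee_pos: [0.5381, 0.0475, 0.0747]
ee_rot: [0.704, 0.065, 0.704, -0.065]
wrist_force: [-0.2, -0.7, -0.4]
gripper_width: -0.0001
```

Emit:
move_arm([
  {"wx":0,"wy":0,"wz":0,"x":0,"y":0,"z":-0.002,"fingers":0},
  {"wx":0,"wy":0,"wz":0,"x":0,"y":0,"z":-0.004,"fingers":0},
  {"wx":0,"wy":0,"wz":0,"x":0,"y":0,"z":-0.004,"fingers":0},
])

```text
time_s: 10.8
ee_pos: [0.5384, 0.0476, 0.0729]
ee_rot: [0.705, 0.065, 0.704, -0.065]
wrist_force: [-12.0, -2.0, 45.3]
gripper_width: 0.0
```

At its stop (45 N). I'll retract and move over the round key.

Emit:
move_arm([
  {"wx":0,"wy":0,"wz":0,"x":0,"y":0,"z":0.025,"fingers":0},
  {"wx":0,"wy":0,"wz":0,"x":0,"y":0,"z":0.06,"fingers":0},
  {"wx":0,"wy":0,"wz":0,"x":-0.008,"y":-0.04,"z":0.06,"fingers":0},
  {"wx":0,"wy":0,"wz":0,"x":-0.015,"y":-0.08,"z":0.06,"fingers":0},
  {"wx":0,"wy":0,"wz":0,"x":-0.022,"y":-0.12,"z":0.06,"fingers":0},
  {"wx":0,"wy":0,"wz":0,"x":-0.0275,"y":-0.149,"z":0.06,"fingers":0},
  {"wx":0,"wy":0,"wz":0,"x":-0.0275,"y":-0.149,"z":0.04,"fingers":0},
  {"wx":0,"wy":0,"wz":0,"x":-0.0275,"y":-0.149,"z":0.03,"fingers":0},
])

```text
time_s: 11.6
ee_pos: [0.51, -0.1022, 0.1]
ee_rot: [0.704, 0.066, 0.704, -0.065]
wrist_force: [-0.4, 0.8, -0.3]
gripper_width: 0.0003
```

```bash
python3 -W ignore lid.py; python3 - <<'E'
from h import *
c=camera("side"); cv2.imwrite("pics/z10.png",cv2.resize(c["img"][140:320,220:420],None,fx=3.3,fy=3.3,interpolation=cv2.INTER_CUBIC)[:,:,::-1])
E
```

```text
[ 0.51   -0.1022  0.1   ] [-0.39  0.81 -0.26]
lid x -0.05 82 0.0888
lid x -0.03 86 0.0919
lid x -0.01 84 0.1
lid x 0.01 83 0.1001
lid x 0.03 80 0.0999
lid x 0.05 85 0.1003
lid x 0.07 83 0.1
lid x 0.09 79 0.0999
rocker -0.012 31 0.1067
rocker 0.01 31 0.1107
rocker 0.032 41 0.1145
wide 0 nan
sq1 0 nan
rnd 27 0.1043
sq2 36 0.1046
```

View pics/z10.png

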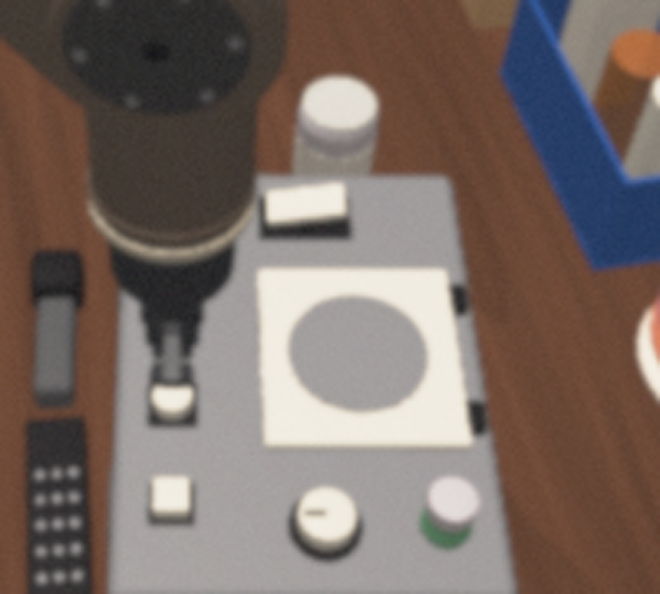

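The tip is over the round key. Pressing it.

Emit:
move_arm([
  {"wx":0,"wy":0,"wz":0,"x":0,"y":0,"z":-0.012,"fingers":0},
  {"wx":0,"wy":0,"wz":0,"x":0,"y":0,"z":-0.018,"fingers":0},
  {"wx":0,"wy":0,"wz":0,"x":0,"y":0,"z":-0.022,"fingers":0},
  {"wx":0,"wy":0,"wz":0,"x":0,"y":0,"z":-0.025,"fingers":0},
  {"wx":0,"wy":0,"wz":0,"x":0,"y":0,"z":-0.027,"fingers":0},
  {"wx":0,"wy":0,"wz":0,"x":0,"y":0,"z":-0.029,"fingers":0},
  {"wx":0,"wy":0,"wz":0,"x":0,"y":0,"z":-0.029,"fingers":0},
])

```text
time_s: 12.4
ee_pos: [0.5108, -0.1012, 0.0733]
ee_rot: [0.704, 0.065, 0.704, -0.065]
wrist_force: [-7.8, 6.5, 35.4]
gripper_width: -0.0002
```

Bottomed out at 35 N with the tip at about 0.098. I'll release it and move clear.

Emit:
move_arm([
  {"wx":0,"wy":0,"wz":0,"x":0,"y":0,"z":0.025,"fingers":0},
  {"wx":0,"wy":0,"wz":0,"x":0,"y":0,"z":0.075,"fingers":0},
  {"wx":0,"wy":0,"wz":0,"x":0,"y":0,"z":0.12,"fingers":0},
  {"wx":0,"wy":0,"wz":0,"x":-0.01,"y":0.05,"z":0.14,"fingers":0},
  {"wx":0,"wy":0,"wz":0,"x":-0.02,"y":0.1,"z":0.14,"fingers":0},
  {"wx":0,"wy":0,"wz":0,"x":-0.03,"y":0.15,"z":0.14,"fingers":0},
  {"wx":0,"wy":0,"wz":0,"x":-0.04,"y":0.2,"z":0.14,"fingers":0},
  {"wx":0,"wy":0,"wz":0,"x":-0.05,"y":0.25,"z":0.14,"fingers":0},
])

```text
time_s: 13.2
ee_pos: [0.4617, 0.142, 0.2122]
ee_rot: [0.704, 0.065, 0.704, -0.065]
wrist_force: [1.2, 0.7, -0.9]
gripper_width: 0.0001
```

Emit:
move_arm([
  {"wx":0,"wy":0,"wz":0,"x":-0.02,"y":0.045,"z":0,"fingers":0},
  {"wx":0,"wy":0,"wz":0,"x":-0.04,"y":0.09,"z":0,"fingers":0},
  {"wx":0,"wy":0,"wz":0,"x":-0.06,"y":0.135,"z":0,"fingers":0},
  {"wx":0,"wy":0,"wz":0,"x":-0.08,"y":0.18,"z":0,"fingers":0},
  {"wx":0,"wy":0,"wz":0,"x":-0.1,"y":0.225,"z":0,"fingers":0},
  {"wx":0,"wy":0,"wz":0,"x":-0.1,"y":0.225,"z":0,"fingers":0},
])

```text
time_s: 13.8
ee_pos: [0.3601, 0.37, 0.2119]
ee_rot: [0.704, 0.064, 0.704, -0.063]
wrist_force: [0.5, -0.4, 0.6]
gripper_width: -0.0001
```

```bash
python3 -W ignore lid.py; python3 - <<'E'
from h import *
for n in("top","side"):
    c=camera(n); s=dict(np.load(f"{n}0.npz"))
    for t in("mug","lotion_bottle","tin","carton","remote","torch","balm_jar"):
        f=find_in(c,t)[:1]
        if f:
            u,v=map(int,f[0]["position"]); a=s["img"][v-12:v+12,u-12:u+12].astype(float);b=c["img"][v-12:v+12,u-12:u+12]
            print(n,t,round(f[0]["confidence"],2),(u,v),"meandiff",np.abs(a-b).mean().round(1))
E
```

```text
[0.3601 0.37   0.2119] [ 0.53 -0.41  0.59]
lid x -0.05 84 0.0889
lid x -0.03 90 0.091
lid x -0.01 81 0.1
lid x 0.01 86 0.1003
lid x 0.03 83 0.1002
lid x 0.05 88 0.1001
lid x 0.07 77 0.1
lid x 0.09 82 0.0998
rocker -0.012 32 0.1071
rocker 0.01 36 0.1116
rocker 0.032 39 0.1144
wide 26 0.0967
sq1 28 0.1049
rnd 33 0.1048
sq2 35 0.1049
top mug 0.79 (196, 230) meandiff 1.8
top lotion_bottle 0.94 (467, 211) meandiff 2.1
top tin 0.87 (229, 159) meandiff 3.2
top carton 0.64 (451, 274) meandiff 3.2
top remote 0.92 (361, 288) meandiff 1.8
top torch 0.82 (285, 282) meandiff 2.2
top balm_jar 0.81 (411, 169) meandiff 3.8
side mug 0.82 (263, 170) meandiff 10.2
side lotion_bottle 0.59 (334, 371) meandiff 6.6
side tin 0.58 (320, 177) meandiff 9.4
side carton 0.98 (268, 381) meandiff 10.5
side remote 0.76 (236, 298) meandiff 5.4
side torch 0.83 (236, 237) meandiff 6.0
```

```bash
python3 -c "
from cell import hand_in; print(hand_in())"
```

```text
the job is handed in; nothing more can be done
None
```

I did all four presses in the order asked and handed the job in at about 14 s on the robot's clock, with the arm clear of everything.

| Part | Press | Last depth check |
|---|---|---|
| Power rocker | Pressed to its stop (38 N) | On: front 107 mm, back 114 mm |
| Disc lid | Pushed to its stop (25 N) | Flat at 100 mm all over, so shut |
| Play key | Pressed to its stop (45 N) | Stayed down at 97 mm; the keys that are up read 105 mm |
| Repeat key | Pressed to its stop (35 N), then released | Back up at 105 mm |
| Square keys | Not touched | Both up at 105 mm |

- **Tip height:** the real fingertips sat about 25 mm higher than the reported TCP. I found this by stepping down slowly onto the rocker, then allowed for it in the later presses.
- **False reading:** partway through the rocker press I thought it had started to move, but it had not. The depth readings corrected that before I pressed it home.
- **Play key timing:** the arm hid the play key until after the repeat press. Before that I relied on its stop force and depth, and the last check confirmed it was down.
- **Other objects:** in the top view, all seven looked the same as at the start (small picture differences only). The side view showed larger differences, even for objects nowhere near the arm such as the carton. I took those for picture noise and did not look into them further. The side view did not find the balm jar in the last check.

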